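# Set the polarizer ring to its mark and take a test frame

## Task

The upward-looking inspection camera on the green mat carries a polarizer ring with a lever that ends in an upright black knob: with your fingertips push the knob gently round, without gripping it, until the lever lies over the orange mark on the dial. Then press the green button on the two-button box right down and let it go, to take a test frame; do not press it while the lever is off the mark, and never press the red one. Leave the camera unit, its orange mark and everything else on the desk where they stand.

Things in the scene. Friction and masses are not known exactly. Their poses are not given: they have to be found in the camera images.
- station: Loose camera unit, 2 kg, on the green mat (top 3 mm above the desk): black base 140 x 140 x 12 mm, four posts, camera cube, lens looking up, on top a black round plate (diameter 136 mm) with a white dial. Origin: centre of its underside, z up. The ring turns about this z; at ring angle 0 the lever points along the unit's -x. It may not be shoved 8 mm or tipped.
- dial_centre (a point): Point on the turning axis, at the top face of the white dial, 114 mm above the unit's underside. Dial radius 66 mm with black ticks every 5 degrees. The black polarizer ring (radius 47 mm) rises 12 mm above the dial.
- ring (a joint): Angle of the polarizer ring and its lever, rad, 0 when the lever points along the unit's -x, growing counter-clockwise seen from above; end stops at -1.4 and 1.4. It starts between -1.15 and -0.45. It turns with steady friction (about 1.3 N at the knob) and stays where it is left, without springing back.
- lever: The lever: a 6 mm steel rod running out from the ring, centre 7 mm above the dial, with an upright black knob on its end, diameter 14 mm, 40 mm tall, its axis 95 mm from the ring's axis. Origin: centre of the knob's foot, 3 mm above the dial; x points outward along the lever, z up. More than 18 N between fingers and lever counts as gripping or forcing it.
- knob_top (a point): Centre of the knob's flat top, 40 mm above its foot (about 160 mm above the desk).
- mark_tab (a point): Middle of the top of the orange mark: a tab 18 mm long radially, 14 mm wide, 2.5 mm thick, clamped stiffly on the dial's rim, middle 61 mm from the ring's axis, at ring angle 0.15 to 0.80 (always counter-clockwise, from above, of the lever's start). The rod passes 1.5 mm above it. Its x axis points outward; when parallel to the lever's x the lever lies exactly over the mark.
- trigger: Two-button box fixed to the desk: yellow, 80 x 145 mm, grey top face 47 mm above its underside, which stands on the mat. Origin: centre of its underside. The green button is 36 mm to its own +y, the red one 36 mm to its -y.
- go (a joint): Travel of the green button, m: 0 up, 0.006 fully down; springs back up. Fully down takes 5 N.
- go_top (a point): Centre of the top of the green button's cap, 28 mm in diameter, pressed straight down.
- stop (a joint): Travel of the red button, m: 0 up, 0.006 fully down. Not to be pressed.
- stop_top (a point): Centre of the top of the red button's cap, 28 mm in diameter.
- bowl: Bystander: loose kraft-paper bowl, rim diameter 150 mm, 45 mm tall. Origin: centre of its underside.
- block: Bystander: orange 30 mm block lying in the bowl. Origin: centre of its underside.
- adapter: Bystander: loose black power adapter 120 x 52 x 32 mm, long along its x. Origin: centre of its underside.
- servo: Bystander: loose black servo motor 62 x 25 mm, 40 mm tall with a white horn. Origin: centre of its underside.
- pen_cup: Bystander: loose metal pen cup, diameter 84 mm, 100 mm tall, pens to 141 mm. Origin: centre of its underside.
- driver: Bystander: loose screwdriver lying on the mat along its x. Origin: under its middle.
- tape: Bystander: blue ring of tape lying flat, outer diameter 90 mm, 20 mm tall. Origin: centre of its underside.
- bracket: Bystander: white printed angle bracket, 70 x 45 mm, 50 mm tall. Origin: centre of its underside.

How it is judged:
By the outcome, as a careful person would: the job done as asked, in the order asked, and still so for the second after the job is handed in, with the robot touching nothing.
It also fails if it takes over 51 s, if anything falls off the work surface, if the arm or the gripper's body presses on something with over 40 N, if the wrist force passes 120 N, or if a joint passes its speed limit or range.

## Robot

A 6-joint arm with a two-finger parallel gripper is mounted at the origin on the work surface. World frame = base frame: x ahead of the robot, y to its left, z up, the work surface at z = 0. Lengths are in m, angles in rad, forces in N, time in s.
With the tool pointing down it reaches from about 0.375 to 0.9 m from the base axis. Payload 3.1 kg.
Tool frame: the origin (TCP) lies at the very end of the fingers, on their centre line; the grasp point (between the pads) lies 19 mm behind it (robot.grip_depth is the distance from the TCP to the grasp point, in m); z points along the fingers, y is the direction in which the jaws open and shut (so a half turn about z gives the same grasp; the last joint's range is limited). The gripper opens to 87 mm and grips with 3 to 60 N. Pads are 19 mm wide; open, the fingers measure 117 mm over their backs; the gripper's body (75 mm by 190 mm) begins 51 mm behind the grasp point.
Start: joints at [-1.482, 0.527, 1.433, -0, 1.181, -0.178], TCP at [0.165, -0.603, 0.189] pointing down, gripper open.
Joint ranges: [-3.08, 3.08], [-0.75, 2.2], [0.22, 2.44], [-1.43, 4.57], [0, 2.65], [-2.85, 2.85]. Speed limits (rad/s): [2.79, 2.79, 3.14, 3.14, 3.14, 3.14].

## Interface

Orientations are given as a unit quaternion [x, y, z, w].
In Python, from rig import robot gives the robot as it stands.
- The arm moves only by the tool drive_tool, never from a script. Its argument "series" is a list of rows, each a list of 7 numbers: the shift along the tool's x, y, z in m, then the turn, a rotation vector about the tool's x, y, z in degrees, then the opening, from 0 (shut) to 1 (fully open). A call has 1 to 5 rows; each row shifts and turns the commanded pose from where the row before left it, along the tool's axes as they then stand; what a row does not reach is not made up. A row lasts 1/8 s, in which the tool goes at most 62.5 mm and 10.7 degrees, less where a joint would pass 70% of its speed; a pose out of reach is approached as far as the arm can. A call is refused whole if a number of a shift passes 0.0625 or a number of a turn 10.7, either way. A call with a gripper value outside its range is refused whole. The fingers move at their own pace and stop on an object; "squeeze" is the grip in N (left out, the last holds). Time passes only in rows, so rows that do not move let the fingers close. It gives the time, the measured TCP pose, the force and the opening at its end, in the units of the state.
- robot.get_obs(): the state, without advancing time (a new reading comes with each control period).
- robot.camera(name): name is "side" or "top"; returns (picture, depth): 384x512x3 uint8, blue, green, red; 384x512 float32, m along the optical axis (not along the pixel's ray), 0 where there is no reading.
- robot.camera_model(name): a dict with "fx", "fy", "cx", "cy" (pixels), "R" (3x3) and "t" (3): a world point X has camera coordinates R X + t. Camera axes: x right, y down, z forward; pixel columns grow to the right and rows downward; lengths in m; the calibration is good to about 2 mm. A picture is of the moment at which its call begins. camera_model takes no time and is no camera call.
- robot.hand_in(): hands the job in, once; it reports no verdict.
The state is a dict: "time": time; "q": joint angles; "joint_velocities": joint speeds; "joint_torque": joint torques, N m; "position": TCP position; "tool_rot": TCP orientation; "ft_force": force on the tool from outside, world axes, zero at the start; "moment": the same for the moment, N m; "grip_width": finger opening in m.
Only numpy, scipy, OpenCV 4.12 (cv2) and the standard library are available. Lean on these libraries where they do the work, as an engineer would, in place of code of your own. Each camera call takes 0.05 s, during which the arm holds its last target. There are 200 camera calls.

## Working session

There is one attempt and no reset: what is moved stays moved. The work goes in short steps, Python scripts to look and compute and a tool call to move; the robot and the scene stay as the last step left them, time stands still between calls to the robot, and variables do not carry over. Pictures are saved under pics/ and viewed, about 8 in all and at most 12, crops included, and the job is handed in when it is done.

Besides the shell and the picture viewer there is one more tool, called after "Call:" as a command line: name --pt "numbers of a row" for each row, then --argument value for the rest. drive_tool: Moves the arm, as the interface text tells. Its arguments: {"type":"object","properties":{"series":{"type":"array"},"squeeze":{"type":"number"}},"required":["series"]}

```bash
mkdir -p pics; ls; cat > h.py <<'E'
import numpy as np, cv2
from rig import robot
from scipy.spatial.transform import Rotation as Ro
def snap(n):
    im,d=robot.camera(n); m=robot.camera_model(n); return im,d,m
def world(m,d,u,v,z=None):
    r=np.array([(u-m['cx'])/m['fx'],(v-m['cy'])/m['fy'],1.]); R=np.array(m['R']);t=np.array(m['t'])
    c=-R.T@t; w=R.T@r
    if z is not None: return c+w*(z-c[2])/w[2]
    return c+w*d[int(round(v)),int(round(u))]
def cloud(m,d):
    v,u=np.mgrid[:d.shape[0],:d.shape[1]]
    p=np.stack([(u-m['cx'])/m['fx']*d,(v-m['cy'])/m['fy']*d,d],-1)
    return (p-np.array(m['t']))@np.array(m['R'])
E
python3 - <<'E'
from h import *
for n in('top','side'):
    im,d,m=snap(n); np.savez(n+'0.npz',im=im,d=d); cv2.imwrite(f'pics/{n}0.png',cv2.resize(im,(800,600),interpolation=cv2.INTER_CUBIC))
    R=np.array(m['R']);print(n,-R.T@np.array(m['t']),R[2],m['fx'])
o=robot.get_obs();print(o)
E
```

```text
pics
top [ 0.45116004 -0.01382832  1.11095278] [ 0.13804016 -0.01569675 -0.99030224] 350.47354915146457
side [ 0.25176081 -0.85852274  0.64723678] [ 0.32431191  0.80162878 -0.50220822] 418.6809953866949
{'time': 0.1, 'q': array([-1.48149061e+00,  5.28368899e-01,  1.43376454e+00,  1.69760729e-05,
        1.18137240e+00, -1.78513877e-01]), 'joint_velocities': array([ 4.36226403e-05, -2.25924417e-03, -2.45352016e-03, -1.24753098e-04,
        6.29450588e-04, -8.33826374e-04]), 'joint_torque': array([ 9.27249744e-07, -4.40985239e+01, -1.77151179e+01,  6.34504762e-02,
        5.33608091e-02, -3.22062181e-05]), 'position': array([ 0.16535441, -0.60199465,  0.18767524]), 'tool_rot': array([ 9.91047451e-01,  1.33506684e-01,  5.04953644e-05, -9.55290056e-04]), 'ft_force': array([ 0.24074725, -0.14034814,  0.18747435]), 'moment': array([-0.02712361,  0.02243642,  0.00479957]), 'grip_width': 0.08713545457916018}
```

View pics/top0.png

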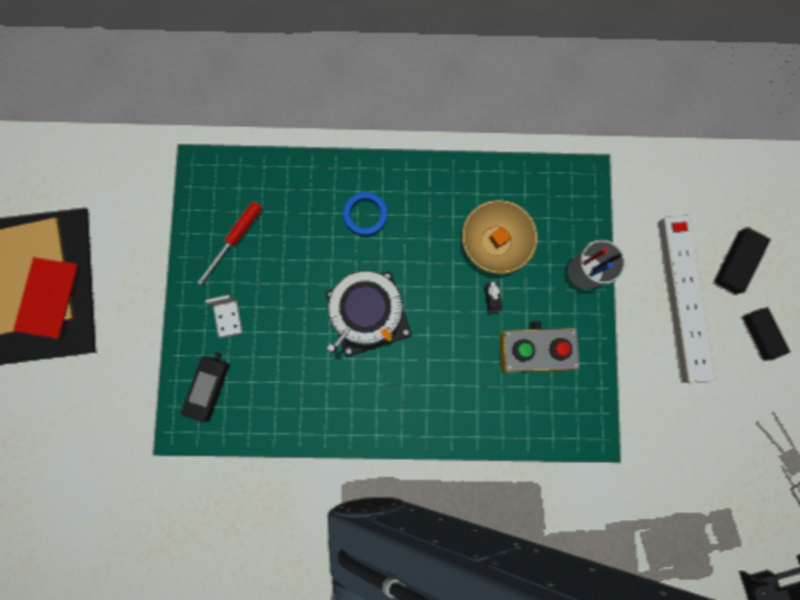

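View pics/side0.png

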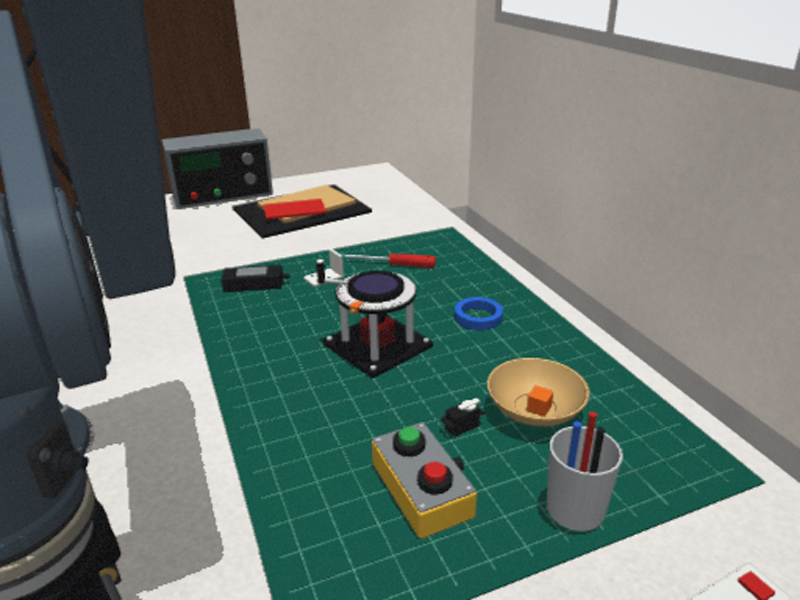

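Top view: dial centre at about (367,307), knob (333,348), orange mark (386,335), green button (525,349), red (563,348). The knob has to go counter-clockwise, towards the robot and then right. Next I'll measure these points.

```bash
python3 - <<'E'
from h import *
for n in('top','side'):
    f=np.load(n+'0.npz'); im,d=f['im'],f['d']; m=robot.camera_model(n)
    P=cloud(m,d); hsv=cv2.cvtColor(im,cv2.COLOR_BGR2HSV)
    H,S,V=[hsv[...,i].astype(int) for i in range(3)]
    near=(abs(P[...,0]-.47)<.25)&(abs(P[...,1])<.4)&(d>0)
    dial=near&(P[...,2]>.108)&(P[...,2]<.124)&(S<60)&(V>130)&(np.hypot(P[...,0]-.47,P[...,1]-.02)<.15)
    q=P[dial]; print(n,'dial n',len(q),'z',np.median(q[:,2]))
    # rim fit: outer radius via minEnclosingCircle of points projected on plane z=.117
    cm=np.array([world(m,d,u,v,.117)[:2] for v,u in np.argwhere(dial)],np.float32)
    print(' box',cm.min(0),cm.max(0),'circ',cv2.minEnclosingCircle(cm))
    b=near&(P[...,2]>.123)&(P[...,2]<.138)&(V<110); 
    q=P[b];cr=np.array([world(m,d,u,v,.129)[:2] for v,u in np.argwhere(b)],np.float32)
    print(' ring',len(cr),cv2.minEnclosingCircle(cr) if len(cr) else 0,np.median(q,0))
    k=near&(P[...,2]>.148)&(P[...,2]<.18)&(np.hypot(P[...,0]-.47,P[...,1]-.02)<.16); print(' knobtop',k.sum(),P[k].mean(0) if k.any() else '',P[k].max(0) if k.any() else '')
    def blob(mask,name,z):
        nn,l,s,c=cv2.connectedComponentsWithStats(mask.astype(np.uint8))
        for i in range(1,nn):
            if s[i,4]>8: print(' ',name,c[i],s[i,4],'depth',np.median(P[l==i],0),'plane',world(m,d,*c[i],z))
    blob(near&(H>45)&(H<75)&(S>150)&(V>90)&(P[...,2]>.035),'green',.06)
    blob(near&((H<6)|(H>174))&(S>150)&(V>90)&(P[...,2]>.045),'red',.06)
    blob(near&(H>6)&(H<20)&(S>170)&(V>120)&(P[...,2]>.1),'mark',.1195)
    s=(d>0)&(P[...,2]>.044)&(P[...,2]<.056)&(abs(P[...,1]+.25)<.15)&(S<60)&near
    q=P[s];print(' box top z',np.median(q[:,2]),cv2.minAreaRect(q[:,:2].astype(np.float32)))
f=np.load('top0.npz');g=np.load('side0.npz')
a=cv2.resize(f['im'][165:240,200:275],(600,600),interpolation=cv2.INTER_CUBIC)
cv2.imwrite('pics/crop1.png',a)
E
```

```text
top dial n 488 z 0.11623525336323937
 box [ 0.51265097 -0.01850228] [0.6197143  0.11042704] circ ((0.5757577419281006, 0.04615413397550583), 0.06589318811893463)
 ring 840 ((0.5865650177001953, -0.1427600383758545), 0.2632339596748352) [0.57473366 0.04615722 0.12668705]
 knobtop 22 [0.49808139 0.10176328 0.15925862] [0.50369264 0.1074718  0.16259434]
  green [335.85245902 223.3442623 ] 61 depth [ 0.50643766 -0.257192    0.07114921] plane [ 0.50619838 -0.25993096  0.06      ]
  red [359.92857143 222.84285714] 70 depth [ 0.50802201 -0.32884819  0.07146941] plane [ 0.50905398 -0.33262508  0.06      ]
  mark [246.68181818 213.5       ] 22 depth [0.52613881 0.0062934  0.11844314] plane [0.52615937 0.00702219 0.1195    ]
 box top z 0.049591282996739205 ((0.5876016020774841, -0.3023527264595032), (0.23411086201667786, 0.2056792676448822), 2.904465675354004)
side dial n 233 z 0.11809457449335367
 box [ 0.51186955 -0.01804842] [0.61967385 0.10929452] circ ((0.5679596662521362, 0.04818912222981453), 0.07138391584157944)
 ring 633 ((0.5894079208374023, -0.14234723150730133), 0.27048784494400024
[... 294 characters left out ...]
5603549 0.05117312 0.05810779] plane [0.55441535 0.04680401 0.06      ]
  red [246.69230769 206.15384615] 13 depth [0.58707596 0.02984115 0.05821593] plane [0.58599545 0.02648407 0.06      ]
  red [376.19310345 282.02068966] 145 depth [ 0.68324418 -0.39178377  0.10531754] plane [ 0.71997029 -0.35234346  0.06      ]
  red [278.00662252 301.68874172] 151 depth [ 0.50797527 -0.33363574  0.07186427] plane [ 0.51299027 -0.32319798  0.06      ]
  mark [227.51724138 195.48275862] 29 depth [0.52576785 0.00350257 0.11997089] plane [0.52683875 0.00309195 0.1195    ]
 box top z 0.0507639237694922 ((0.5876022577285767, -0.30323857069015503), (0.23519285023212433, 0.2023925632238388), 3.0901875495910645)
```

View pics/crop1.png

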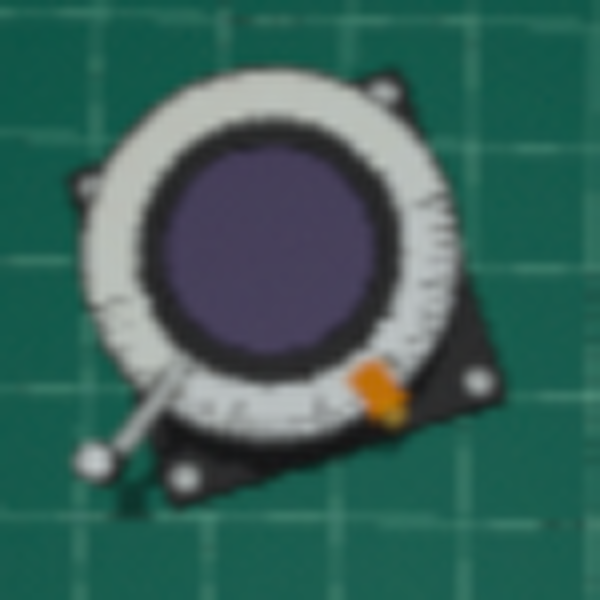

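Measured: dial axis C≈(0.576,0.046), and the knob at radius 95 mm (as specified) at 144.4°. The mark is at about 63 mm radius and 218.5°, green button at (0.506,-0.260,0.071), red at (0.508,-0.331). The plan is a loose cage of half-open fingers around the knob, swept round the arc.

Call:
drive_tool --pt "0.02 -0.023 -0.02 0 0 0 0.32" --pt "0.039 -0.0455 0 0 0 0 0.32" --pt "0.039 -0.0455 0 0 0 0 0.32" --pt "0.039 -0.0455 0 0 0 0 0.32" --pt "0.039 -0.0455 0 0 0 0 0.32"

```text
time: 0.72
position: [0.2813, -0.3565, 0.2083]
tool_rot: [0.991, 0.133, 0.0, -0.0]
ft_force: [0.6, 0.3, -0.5]
grip_width: 0.045
```

Call:
drive_tool --pt "0.039 -0.0455 0 0 0 0 0.32" --pt "0.039 -0.0455 0 0 0 0 0.32" --pt "0.039 -0.0455 0 0 0 0 0.32" --pt "0.039 -0.0455 0 0 0 0 0.32" --pt "0.039 -0.0455 0 0 0 0 0.32"

```text
time: 1.35
position: [0.4093, -0.0856, 0.2086]
tool_rot: [0.991, 0.133, 0.0, 0.0]
ft_force: [0.4, 0.1, 0.3]
grip_width: 0.0276
```

Call:
drive_tool --pt "0.039 -0.0455 0 0 0 0 0.32" --pt "0.039 -0.0455 0 0 0 0 0.32" --pt "0.039 -0.0455 0 0 0 0 0.32" --pt "0.019 -0.0225 0 0 0 0 0.32" --pt "0 0 0 0 0 0 0.32"

```text
time: 1.98
position: [0.4981, 0.1037, 0.2081]
tool_rot: [0.991, 0.135, -0.0, -0.0]
ft_force: [-0.7, -0.4, 0.7]
grip_width: 0.0283
```

Call:
drive_tool --pt "0 0 0 0 0 10.2 0.32" --pt "0 0 0 0 0 10.2 0.32" --pt "0 0 0 0 0 10.2 0.32" --pt "0 0 0 0 0 10.2 0.32" --pt "0 0 0 0 0 10.2 0.32"

```text
time: 2.6
position: [0.4969, 0.1005, 0.2083]
tool_rot: [0.951, -0.31, -0.001, 0.0]
ft_force: [0.1, -0.6, 0.4]
grip_width: 0.0281
```

Call:
drive_tool --pt "0 0 0 0 0 0 0.32" --pt "0 0 0 0 0 0 0.32"

```text
time: 2.85
position: [0.4974, 0.1012, 0.2085]
tool_rot: [0.952, -0.305, -0.0, 0.0]
ft_force: [0.0, -0.2, 0.6]
grip_width: 0.0276
```

Call:
drive_tool --pt "0 0 0.02 0 0 0 0.32" --pt "0 0 0.018 0 0 0 0.32" --pt "0 0 0 0 0 0 0.32"

```text
time: 3.22
position: [0.4965, 0.1017, 0.1694]
tool_rot: [0.952, -0.306, -0.002, 0.001]
ft_force: [-0.2, 0.1, 0.5]
grip_width: 0.0278
```

```bash
python3 - <<'E'
from h import *
im,d,m=snap('side'); print(robot.get_obs()['position'])
cv2.imwrite('pics/s1.png',cv2.resize(im[110:260,130:330],(800,600),interpolation=cv2.INTER_CUBIC))
E
```

```text
[0.49739687 0.10170553 0.17027641]
```

View pics/s1.png

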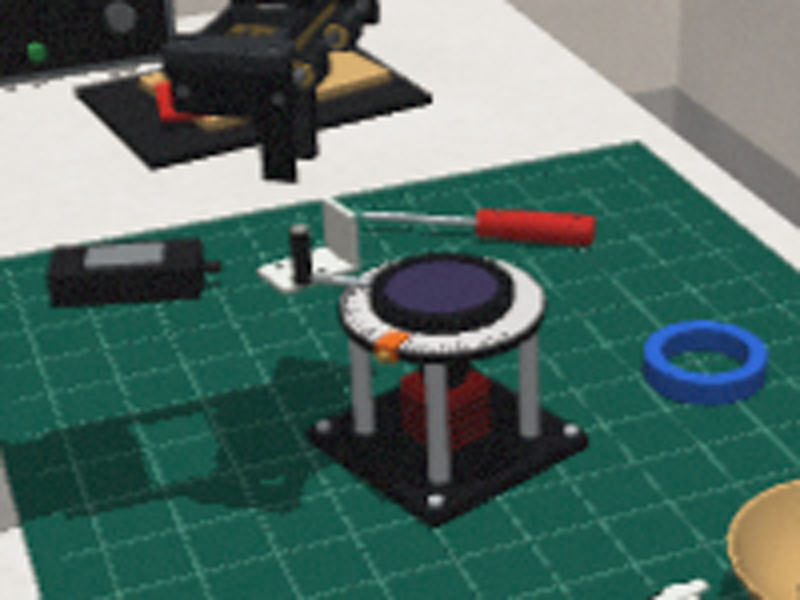

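The fingers (tips near (285,180)) hover above the knob (top near (300,230)), but the gap looks larger than expected. I'll compare the projections.

```bash
python3 - <<'E'
from h import *
m=robot.camera_model('side');R=np.array(m['R']);t=np.array(m['t'])
def pr(X):
    c=R@np.array(X)+t; return ((m['fx']*c[0]/c[2]+m['cx']-130)*4,(m['fy']*c[1]/c[2]+m['cy']-110)*4,c[2])
o=robot.get_obs();p=o['position'];y=Ro.from_quat(o['tool_rot']).as_matrix()[:,1];print(y)
for n,X in dict(tcp=p,f1=p+.022*y,f2=p-.022*y,knob=(.498,.1015,.160),foot=(.498,.1015,.12),dial=(.576,.046,.117)).items(): print(n,np.round(pr(X),2))
print(np.array(m['t']),m['fx'],m['cx'],m['cy'])
im,d,m=snap('side')
P=cloud(m,d)
for (a,b,c,e) in((200,200+8,150,154),(202,208,168,176)): print(np.median(P[c:e,a:b].reshape(-1,3),0))
k=(P[...,2]>.135)&(d>0)&(np.abs(P[...,0]-.498)<.05)&(np.abs(P[...,1]-.1)<.06)
v,u=np.nonzero(k&(P[...,2]>.163)&(P[...,2]<.2));print('tips',[(x*1).round(3) for x in P[v,u][np.argsort(P[v,u][:,2])[:6]]])
E
```

```text
[-0.58212033 -0.8131022   0.00085914]
tcp [293.5  213.68   1.09]
f1 [282.14 228.5    1.07]
f2 [304.48 199.36   1.11]
knob [295.67 227.81   1.09]
foot [300.2  281.72   1.11]
dial [439.54 299.5    1.1 ]
[-0.55186526  0.21655998  0.93161513] 418.6809953866949 254.79180410650514 193.66140127696596
[0.49471834 0.08284506 0.20930839]
[0.49704801 0.09724185 0.14673393]
tips []
```

```bash
python3 - <<'E'
from h import *
for n in('side','top'):
    im,d,m=snap(n);P=cloud(m,d);o=robot.get_obs();print(n,o['time'],o['position'])
    k=(P[...,2]>.13)&(P[...,2]<.4)&(d>0)&(np.abs(P[...,0]-.49)<.06)&(np.abs(P[...,1]-.09)<.06)
    z=P[k][:,2];print(np.histogram(z,bins=np.arange(.13,.4,.01)))
    if n=='side':
        for v in range(135,186,3): print(v,(v-110)*4,np.round(P[v,196:212:2,2],3))
cv2.imwrite('pics/s2.png',0*im)
E
```

```text
side 3.375 [0.49837094 0.10177074 0.17117927]
(array([ 37,  20,  21,   8,   0,   0,   0,  21,  54,  54,  50,  52,   5,
         0,  19, 101, 146,  87, 280, 114, 109, 116, 103, 104, 112, 171]), array([0.13, 0.14, 0.15, 0.16, 0.17, 0.18, 0.19, 0.2 , 0.21, 0.22, 0.23,
       0.24, 0.25, 0.26, 0.27, 0.28, 0.29, 0.3 , 0.31, 0.32, 0.33, 0.34,
       0.35, 0.36, 0.37, 0.38, 0.39]))
135 100 [0.286 0.285 0.286 0.287 0.244 0.245 0.242 0.012]
138 112 [0.278 0.279 0.28  0.28  0.236 0.235 0.235 0.014]
141 124 [0.244 0.244 0.245 0.245 0.226 0.228 0.227 0.007]
144 136 [0.235 0.236 0.235 0.237 0.219 0.219 0.218 0.004]
147 148 [0.225 0.227 0.227 0.228 0.21  0.212 0.209 0.003]
150 160 [ 0.218  0.218  0.218  0.219  0.215  0.001 -0.001 -0.001]
153 172 [ 0.208  0.207  0.212  0.21   0.21   0.    -0.002  0.002]
156 184 [-0.     0.002  0.003  0.004 -0.     0.002  0.001  0.002]
159 196 [-0.     0.003  0.001  0.     0.004  0.001 -0.     0.053]
162 208 [0.006 0.006 0.006 0.002 0.005 0.005 0.005 0.004]
165 220 [0.005 0.006 0.003 0.003 0.003 0.003 0.002 0.004]
168 232 [0.002 0.006 0.005 0.16  0.159 0.159 0.003 0.006]
171 244 [0.006 0.005 0.005 0.151 0.151 0.151 0.002 0.004]
174 256 [0.005 0.003 0.004 0.141 0.143 0.141 0.009 0.007]
177 268 [0.008 0.008 0.01  0.009 0.134 0.132 0.007 0.01 ]
180 280 [0.003 0.008 0.009 0.007 0.124 0.124 0.647 0.125]
183 292 [0.004 0.003 0.004 0.002 0.002 0.003 0.004 0.003]
top 3.425 [0.49849155 0.1017946  0.17132002]
(array([  8,   0,   0,   0,   0,   0,   0,   0,   0,   0,   0,   0,   0,
         0,   0,  12,  72,   2, 275,   4,   0,   0,   0,   0,   0,   0]), array([0.13, 0.14, 0.15, 0.16, 0.17, 0.18, 0.19, 0.2 , 0.21, 0.22, 0.23,
       0.24, 0.25, 0.26, 0.27, 0.28, 0.29, 0.3 , 0.31, 0.32, 0.33, 0.34,
       0.35, 0.36, 0.37, 0.38, 0.39]))
```

The fingertips appear at z≈0.203, but the reported TCP z is 0.171. Either the picture is stale or the reading is off. I'll hold still for a moment and look again.

Call:
drive_tool --pt "0 0 0 0 0 0 0.32" --pt "0 0 0 0 0 0 0.32" --pt "0 0 0 0 0 0 0.32"

```text
time: 3.8
position: [0.4979, 0.1019, 0.1708]
tool_rot: [0.952, -0.306, 0.0, -0.0]
ft_force: [-0.5, 0.7, -1.3]
grip_width: 0.028
```

```bash
cat >> h.py <<'E'
def tips():
    im,d,m=snap('side');P=cloud(m,d);o=robot.get_obs();p=o['position']
    k=(P[...,2]>.13)&(P[...,2]<.26)&(d>0)&(np.abs(P[...,0]-p[0])<.06)&(np.abs(P[...,1]-p[1])<.06)
    print(o['time'],p,o['q'],np.histogram(P[k][:,2],bins=np.arange(.13,.27,.005))[0])
    return im,P
E
python3 - <<'E'
from h import *
tips();tips()
# FK cross-check hint: start
E
```

```text
3.85 [0.49785851 0.10191862 0.17066509] [-1.83021002e-02  3.95797541e-01  1.74194483e+00  4.50641983e-05
  1.00363909e+00  2.17466420e+00] [22  9 10 10  7 10 10  0  0  0  0  0  0  0  1 21 26 32 24 27 22 27 25 25
  4  0  0  0]
3.9 [0.49785746 0.10188335 0.17063826] [-1.83241046e-02  3.95849003e-01  1.74194968e+00 -4.00865897e-05
  1.00362256e+00  2.17469604e+00] [20 10 10  9  9 11  8  0  0  0  0  0  0  0  1 22 28 30 26 25 24 24 26 24
  4  0  0  0]
```

Call:
drive_tool --pt "0 0 0.015 0 0 0 0.32" --pt "0 0 0.015 0 0 0 0.32" --pt "0 0 0 0 0 0 0.32"

```text
time: 4.28
position: [0.4968, 0.1019, 0.1397]
tool_rot: [0.952, -0.306, -0.001, 0.0]
ft_force: [0.2, 0.1, -0.2]
grip_width: 0.0277
```

```bash
python3 - <<'E'
from h import *
im,P=tips()
o=robot.get_obs();p=o['position'];R=Ro.from_quat(o['tool_rot']).as_matrix()
k=(P[...,2]>.165)&(P[...,2]<.23)&(np.hypot(P[...,0]-p[0],P[...,1]-p[1])<.06)
L=(P[k]-p)@R
print('tool-frame pts: x',np.percentile(L[:,0],[2,50,98]),'y hist',np.histogram(L[:,1],bins=np.arange(-.04,.041,.005)),'z max',L[:,2].max())
cv2.imwrite('pics/s3.png',cv2.resize(im[110:260,130:330],(800,600),interpolation=cv2.INTER_CUBIC))
E
```

```text
4.325 [0.49751685 0.10187581 0.14031068] [-1.83655700e-02  4.40870120e-01  1.77303292e+00 -1.72960524e-05
  9.28814427e-01  2.17472850e+00] [24  9  9 11  8  9 10  0  1 23 23 24 29 27 22 23 25 12  0  0  0  0  0  7
 29 44  0  0]
tool-frame pts: x [-0.01068398  0.00352996  0.0110745 ] y hist (array([ 0,  0,  2, 11, 28, 42,  2,  0,  0,  0,  0,  6, 76, 42,  0,  0]), array([-4.00000000e-02, -3.50000000e-02, -3.00000000e-02, -2.50000000e-02,
       -2.00000000e-02, -1.50000000e-02, -1.00000000e-02, -5.00000000e-03,
       -2.08166817e-17,  5.00000000e-03,  1.00000000e-02,  1.50000000e-02,
        2.00000000e-02,  2.50000000e-02,  3.00000000e-02,  3.50000000e-02,
        4.00000000e-02])) z max -0.033707828713840184
```

View pics/s3.png

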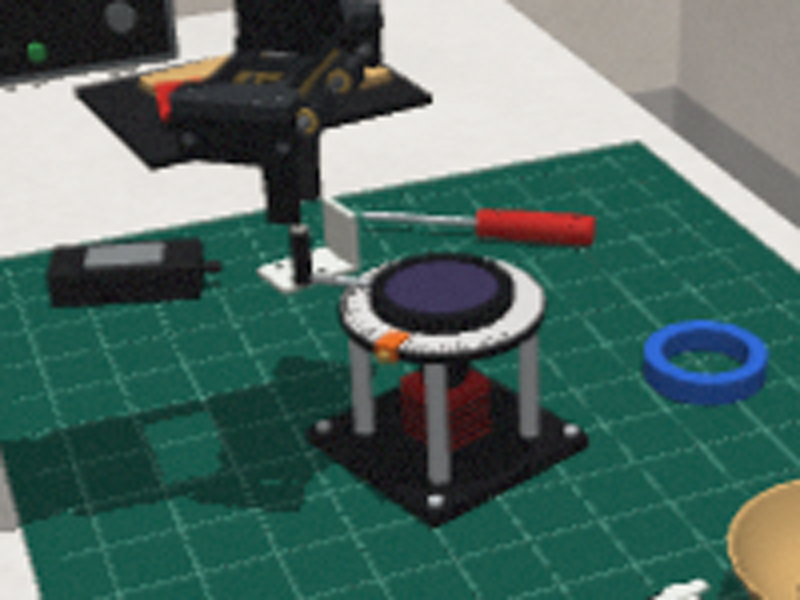

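Both pictures agree: the real fingertips are about 34 mm above the reported TCP. The force is still zero and the fingers are still above the knob. Descending outside the dial's rim is safe whichever is right, so I'll lower by the camera's measure.

Call:
drive_tool --pt "0 0 0.012 0 0 0 0.32" --pt "0 0 0.006 0 0 0 0.32" --pt "0 0 0 0 0 0 0.32"

```text
time: 4.7
position: [0.4973, 0.1019, 0.122]
tool_rot: [0.952, -0.306, -0.001, 0.0]
ft_force: [0.7, -0.2, 0.7]
grip_width: 0.0277
```

Call:
drive_tool --pt "0 0 0.01 0 0 0 0.32" --pt "0 0 0.008 0 0 0 0.32" --pt "0 0 0 0 0 0 0.32"

```text
time: 5.08
position: [0.4971, 0.1018, 0.1037]
tool_rot: [0.952, -0.306, -0.001, 0.0]
ft_force: [-0.2, -0.7, -0.3]
grip_width: 0.0277
```

```bash
python3 - <<'E'
from h import *
im,P=tips()
cv2.imwrite('pics/s4.png',cv2.resize(im[110:260,130:330],(800,600),interpolation=cv2.INTER_CUBIC))
E
```

```text
5.125 [0.49745555 0.10187061 0.10408385] [-1.83910740e-02  4.98843759e-01  1.80549035e+00  6.38072394e-06
  8.38366447e-01  2.17474428e+00] [ 19   8  21  27  22  22  32  19  25  14   1   0   0   0   0   0  13  36
  37  49  76  33  51  71 136  55   0   0]
```

View pics/s4.png

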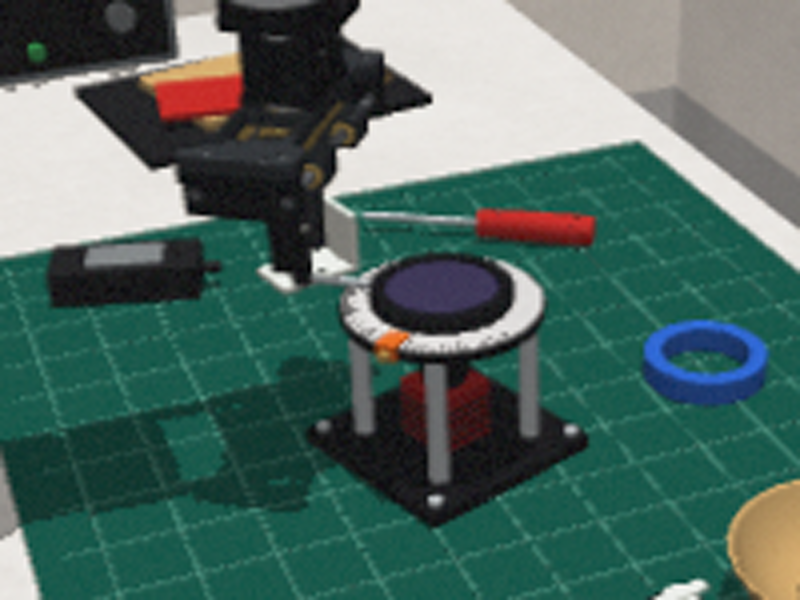

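The knob now sits between the fingers: tips at about z 0.138 around (290,280), above the rod, with no force. Next comes the arc, slow at first contact.

Call:
drive_tool --pt "0.0001 0.0034 0 0 0 -2 0.32" --pt "0.0001 0.0034 0 0 0 -2 0.32" --pt "0.0001 0.0034 0 0 0 -2 0.32" --pt "0.0001 0.0034 0 0 0 -2 0.32" --pt "0.0001 0.0034 0 0 0 -2 0.32"

```text
time: 5.75
position: [0.4897, 0.0875, 0.1048]
tool_rot: [0.975, -0.222, 0.0, -0.0]
ft_force: [0.2, 1.8, -1.0]
grip_width: 0.0275
```

Call:
drive_tool --pt "0.0001 0.0051 0 0 0 -3 0.32" --pt "0.0001 0.0051 0 0 0 -3 0.32" --pt "0.0001 0.0051 0 0 0 -3 0.32" --pt "0.0001 0.0051 0 0 0 -3 0.32" --pt "0.0001 0.0051 0 0 0 -3 0.32"

```text
time: 6.38
position: [0.4818, 0.0632, 0.1048]
tool_rot: [0.996, -0.092, 0.001, -0.0]
ft_force: [1.4, 1.3, -1.4]
grip_width: 0.0276
```

```bash
python3 - <<'E'
from h import *
im,P=tips();o=robot.get_obs();r=o['position'][:2]-[.576,.046];print(np.hypot(*r),np.degrees(np.arctan2(*r[::-1]))%360,o['ft_force'],o['grip_width'])
cv2.imwrite('pics/s5.png',cv2.resize(im[110:260,130:330],(800,600),interpolation=cv2.INTER_CUBIC))
E
```

```text
6.425 [0.48167936 0.06269198 0.10478656] [-1.01273246e-01  4.73773725e-01  1.86010327e+00  2.80119505e-04
  8.06612928e-01  1.65295869e+00] [ 22   1  15  15  19  15  16  14  16  12   1   0   0   0   0   0   0  24
  15  30  68  16  19  40 108  47   0   0]
0.09578625148016619 169.96424028926444 [ 0.39382311  0.77074789 -1.49728421] 0.027966092226340937
```

View pics/s5.png

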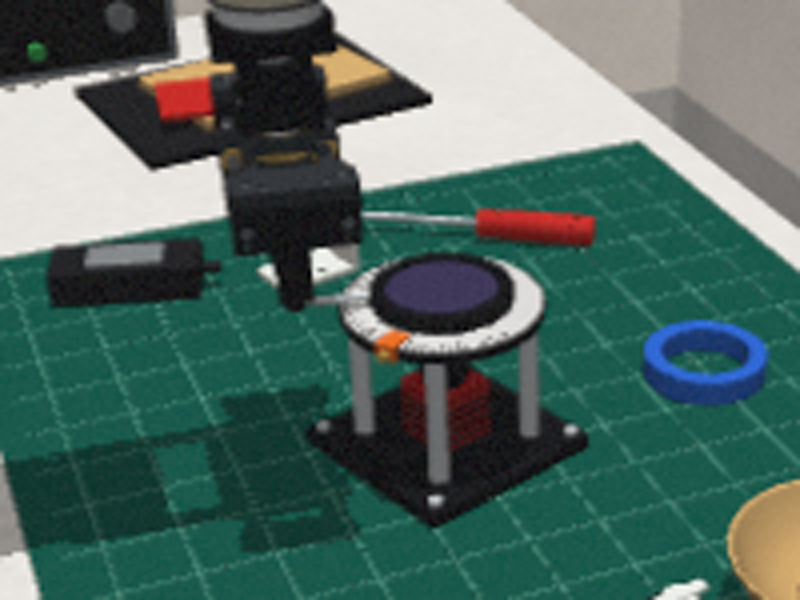

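The lever follows with about 1.5 N. I'll continue to just short of the target.

Call:
drive_tool --pt "0.0002 0.0067 0 0 0 -4 0.32" --pt "0.0002 0.0067 0 0 0 -4 0.32" --pt "0.0002 0.0067 0 0 0 -4 0.32" --pt "0.0002 0.0067 0 0 0 -4 0.32" --pt "0.0002 0.0067 0 0 0 -4 0.32"

```text
time: 7.05
position: [0.4814, 0.0298, 0.1049]
tool_rot: [0.997, 0.082, 0.001, -0.0]
ft_force: [1.3, 1.7, -0.0]
grip_width: 0.0278
```

Call:
drive_tool --pt "0.0002 0.0067 0 0 0 -4 0.32" --pt "0.0002 0.0067 0 0 0 -4 0.32" --pt "0.0002 0.0067 0 0 0 -4 0.32" --pt "0.0002 0.0067 0 0 0 -4 0.32" --pt "0.0002 0.0067 0 0 0 -4 0.32"

```text
time: 7.68
position: [0.4919, -0.0016, 0.1048]
tool_rot: [0.967, 0.254, 0.0, -0.0]
ft_force: [0.1, 2.3, 0.4]
grip_width: 0.0278
```

Call:
drive_tool --pt "0.0001 0.0034 0 0 0 -2 0.32" --pt "0.0001 0.0034 0 0 0 -2 0.32" --pt "0.0 0.0017 0 0 0 -1 0.32" --pt "0 0 0 0 0 0 0.32"

```text
time: 8.18
position: [0.4962, -0.009, 0.1047]
tool_rot: [0.955, 0.295, 0.0, 0.0]
ft_force: [-0.7, 0.8, 0.3]
grip_width: 0.0279
```

```bash
python3 - <<'E'
from h import *
o=robot.get_obs();im,P=tips();r=o['position'][:2]-[.576,.046];print(np.hypot(*r),np.degrees(np.arctan2(*r[::-1]))%360,o['ft_force'],o['grip_width'])
t=robot.camera('top')[0]
A=cv2.resize(im[130:230,150:283],(798,600),interpolation=cv2.INTER_CUBIC)
cv2.imwrite('pics/s6.png',A)
E
```

```text
8.225 [ 0.49617151 -0.00909106  0.1046299 ] [-2.43704003e-01  4.85360476e-01  1.83407047e+00 -3.89403876e-04
  8.21926592e-01  7.28236726e-01] [ 27  11  31  38  39  36  37  32  28  33  35  39  29  22  11  15  25  67
  88 104 158  75  85 126 243  73   0   0]
0.09690644182424547 214.60544559923426 [-0.67188759  0.81330624  0.25227809] 0.027865518645392672
```

View pics/s6.png

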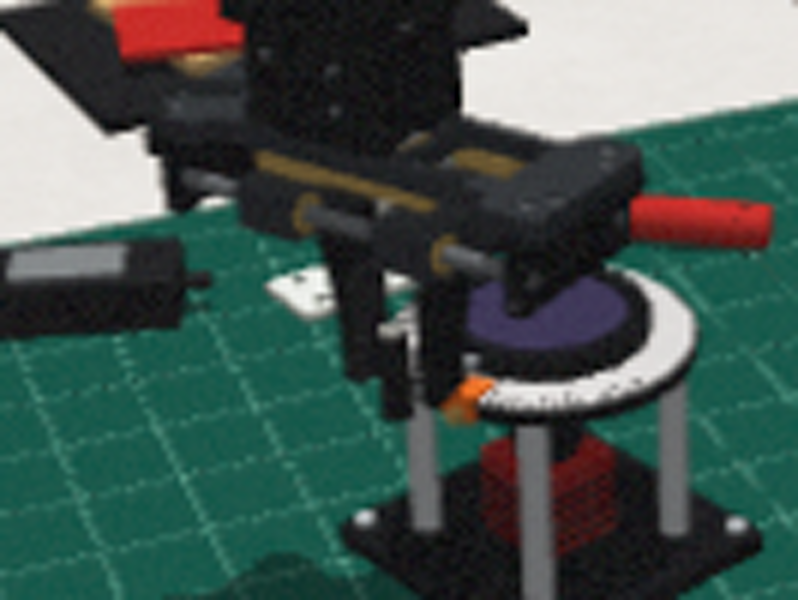

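Call:
drive_tool --pt "0.0001 0.0034 0 0 0 -2 0.32" --pt "0.0001 0.0034 0 0 0 -2 0.32" --pt "0.0001 0.0034 0 0 0 -2 0.32" --pt "0 0.0025 0 0 0 -1.5 0.32" --pt "0 0 0 0 0 0 0.32"

```text
time: 8.9
position: [0.5039, -0.0191, 0.1045]
tool_rot: [0.934, 0.357, -0.0, 0.0]
ft_force: [-0.2, 0.1, 0.3]
grip_width: 0.0278
```

Call:
drive_tool --pt "0 -0.004 0 0 0 0 0.32" --pt "0 0 -0.02 0 0 0 0.32" --pt "0 0 -0.035 0 0 0 0.32" --pt "-0.03 0 -0.02 0 0 0 0.32" --pt "0 0 0 0 0 0 0.32"

```text
time: 9.52
position: [0.4789, -0.0366, 0.1808]
tool_rot: [0.934, 0.356, 0.001, 0.001]
ft_force: [1.0, 0.8, -0.6]
grip_width: 0.0279
```

Call:
drive_tool --pt "-0.02 0.03 -0.01 0 0 0 0" --pt "-0.036 0.05 0 0 0 0 0" --pt "-0.036 0.05 0 0 0 0 0" --pt "-0.036 0.05 0 0 0 0 0" --pt "0 0 0 0 0 0 0"

```text
time: 10.15
position: [0.505, -0.2601, 0.1884]
tool_rot: [0.935, 0.355, 0.0, 0.001]
ft_force: [-0.4, 0.1, -0.2]
grip_width: 0.0004
```

```bash
cat > ang.py <<'E'
from h import *
C=None
def ang(p,C): r=p[:2]-C[:2]; return np.hypot(*r),np.degrees(np.arctan2(r[1],r[0]))%360
ims=[snap('top') for _ in range(6)]; m=ims[0][2]
im=np.mean([i[0] for i in ims],0).astype(np.uint8); d=np.median([i[1] for i in ims],0)
P=cloud(m,d); hsv=cv2.cvtColor(im,cv2.COLOR_BGR2HSV);H,S,V=[hsv[...,i].astype(int) for i in range(3)]
near=np.hypot(P[...,0]-.576,P[...,1]-.046)<.13
dial=near&(P[...,2]>.108)&(P[...,2]<.124)&(S<60)&(V>130)&(np.hypot(P[...,0]-.576,P[...,1]-.046)<.069)
cm=np.array([world(m,d,u,v,.117)[:2] for v,u in np.argwhere(dial)],np.float32)
(C,r)=cv2.minEnclosingCircle(cm);C=np.array(C);print('C',C,r)
b=near&(P[...,2]>.122)&(P[...,2]<.136)&(V<110)&(np.hypot(P[...,0]-.576,P[...,1]-.046)<.055)
Cr,rr=cv2.minEnclosingCircle(np.array([world(m,d,u,v,.129)[:2] for v,u in np.argwhere(b)],np.float32));print('ring',Cr,rr)
for C in (C,np.array(Cr)):
    k=near&(P[...,2]>.148); print('knob',k.sum(),ang(P[k].mean(0),C))
    o=near&(H>6)&(H<22)&(S>140)&(V>100)&(P[...,2]>.1); 
    q=np.array([world(m,d,u,v,.1195)[:2] for v,u in np.argwhere(o)]); a=np.array([ang(x,C) for x in q]); print('mark',o.sum(),a.mean(0),a.min(0),a.max(0))
im2=cv2.resize(im[175:235,205:265],(600,600),interpolation=cv2.INTER_CUBIC)
import sys; cv2.imwrite('pics/'+sys.argv[1],im2)
print(robot.get_obs()['position'],robot.get_obs()['time'])
E
python3 ang.py t7.png
```

```text
C [0.57554191 0.04736054] 0.06714693456888199
ring (0.5746541023254395, 0.04589849337935448) 0.04659472778439522
knob 21 (np.float64(0.09538177853907814), np.float64(218.06144640317657))
mark 6 [6.52345525e-02 2.22100900e+02] [5.89467586e-02 2.14326344e+02] [6.90640628e-02 2.24409024e+02]
knob 21 (np.float64(0.09378334361653237), np.float64(217.69255912260653))
mark 6 [6.36006636e-02 2.21661916e+02] [5.72927984e-02 2.13720589e+02] [6.74208971e-02 2.24037808e+02]
[ 0.50357081 -0.25356465  0.18920645] 10.45
```

View pics/t7.png

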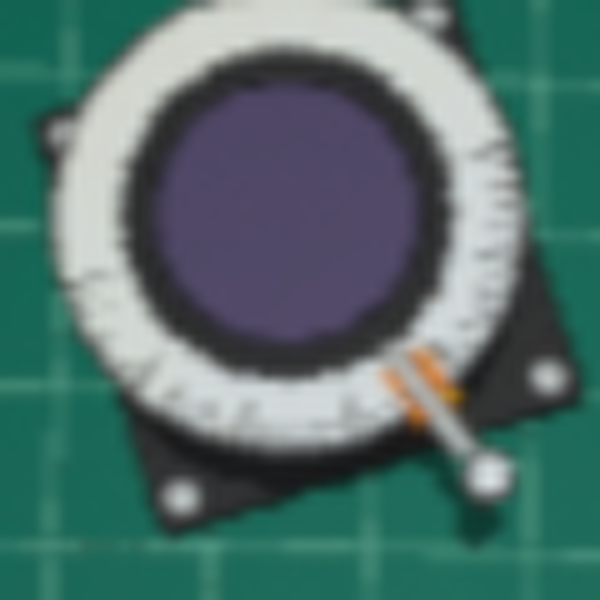

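The picture shows the rod from (400,365) to the knob at (488,475), crossing the orange tab with orange on both sides. I'll compare angular profiles, using the clear view of the mark from the first picture.

```bash
cat > prof.py <<'E'
from h import *
m=robot.camera_model('top');R=np.array(m['R']);t=np.array(m['t'])
def polar(im,C,z,rs,th):
    T,Rr=np.meshgrid(np.radians(th),rs); X=np.stack([C[0]+Rr*np.cos(T),C[1]+Rr*np.sin(T),0*T+z],-1)@R.T+t
    return cv2.remap(im,(m['fx']*X[...,0]/X[...,2]+m['cx']).astype(np.float32),(m['fy']*X[...,1]/X[...,2]+m['cy']).astype(np.float32),cv2.INTER_LINEAR).astype(float)
a=np.load('top0.npz')['im']; b=np.mean([robot.camera('top')[0] for _ in range(6)],0).astype(np.uint8)
th=np.arange(200,238,.5); rs=np.arange(.056,.066,.001)
for C in ([.5755,.0468],[.5750,.0460],[.576,.046]):
    for n,im in(('before',a),('now',b)):
        p=polar(im,C,.1195,rs,th); w=np.clip(p[...,2]-p[...,0]-25,0,None).mean(0)
        h=w>w.max()*.5; print(C,n,'orange centroid %.2f'%((w*th).sum()/w.sum()),'edges',th[h][0],th[h][-1])
        if C[0]==.576: print(np.round(w[::2]).astype(int))
    k=polar(b,C,.124,np.arange(.071,.086,.001),th); g=k[...,2].mean(0); g=np.clip(g-(g.min()+g.max())/2,0,None)
    print('  rod %.2f'%((g*th).sum()/g.sum()))
    k=polar(b,C,.16,np.arange(.091,.1,.001),th); g=k[...,2].mean(0); g=np.clip(g-(g.min()+g.max())/2,0,None)
    print('  knob %.2f'%((g*th).sum()/g.sum()))
E
python3 prof.py
```

```text
[0.5755, 0.0468] before orange centroid 219.50 edges 214.5 224.5
[0.5755, 0.0468] now orange centroid 221.19 edges 214.0 226.0
  rod 218.58
  knob 218.43
[0.575, 0.046] before orange centroid 219.19 edges 214.0 224.0
[0.575, 0.046] now orange centroid 220.86 edges 214.0 225.5
  rod 218.36
  knob 218.23
[0.576, 0.046] before orange centroid 218.63 edges 213.5 223.5
[  0   0   0   0   0   0   0   0   0   0   0  10  35  65  96 124 142 150
 151 151 149 143 124  99  70  43  20   5   0   0   0   0   0   0   0   0
   0   0]
[0.576, 0.046] now orange centroid 220.31 edges 213.5 225.0
[ 0  0  0  0  0  0  0  0  0  0  1  9 27 40 40 26  8  0  0  4 26 53 75 81
 70 48 24  7  0  0  0  0  0  0  0  0  0  0]
  rod 217.90
  knob 217.86
```

In every variant the lever is about 0.9° short of the mark's middle. I'll go back, re-cage the knob and nudge it about 1.4 mm further.

Call:
drive_tool --pt "0.0395 -0.044 0 0 0 0 0.32" --pt "0.0395 -0.044 0 0 0 0 0.32" --pt "0.0395 -0.044 0 0 0 0 0.32" --pt "0.0395 -0.044 0 0 0 0 0.32" --pt "0 0 0 0 0 0 0.32"

```text
time: 11.38
position: [0.503, -0.0149, 0.1897]
tool_rot: [0.933, 0.36, -0.0, -0.001]
ft_force: [-0.2, -0.6, -0.7]
grip_width: 0.0272
```

Call:
drive_tool --pt "0 0 0 0 0 0 0.32" --pt "0 0 0 0 0 0 0.32"

```text
time: 11.62
position: [0.5044, -0.0203, 0.1896]
tool_rot: [0.934, 0.356, 0.0, 0.0]
ft_force: [0.5, -1.1, 0.1]
grip_width: 0.0276
```

Call:
drive_tool --pt "0 -0.005 0.02 0 0 0 0.32" --pt "0 0 0.03 0 0 0 0.32" --pt "0 0 0.025 0 0 0 0.32" --pt "0 0 0.01 0 0 0 0.32" --pt "0 0 0 0 0 0 0.32"

```text
time: 12.25
position: [0.5006, -0.0161, 0.1042]
tool_rot: [0.934, 0.356, -0.0, -0.0]
ft_force: [-0.1, 0.2, 0.7]
grip_width: 0.0279
```

Call:
drive_tool --pt "0 0.003 0 0 0 0 0.32" --pt "0 0.002 0 0 0 0 0.32" --pt "0 0.0014 0 0 0 -0.9 0.32" --pt "0 0 0 0 0 0 0.32" --pt "0 0 0 0 0 0 0.32"

```text
time: 12.88
position: [0.5052, -0.0201, 0.1047]
tool_rot: [0.931, 0.365, 0.0, 0.0]
ft_force: [0.4, 1.1, -0.2]
grip_width: 0.0276
```

Call:
drive_tool --pt "0 -0.005 0 0 0 0 0.32" --pt "0 0 -0.02 0 0 0 0.32" --pt "0 0 -0.035 0 0 0 0.32" --pt "0 0 -0.03 0 0 0 0.32" --pt "-0.0395 0.044 0 0 0 0 0"

```text
time: 13.5
position: [0.5039, -0.0734, 0.1921]
tool_rot: [0.93, 0.368, 0.002, 0.001]
ft_force: [1.1, -0.6, 0.4]
grip_width: 0.0235
```

Call:
drive_tool --pt "-0.0395 0.044 0 0 0 0 0" --pt "-0.0395 0.044 0 0 0 0 0" --pt "-0.0395 0.046 0 0 0 0 0" --pt "0 0 0 0 0 0 0" --pt "0 0 0 0 0 0 0"

```text
time: 14.12
position: [0.5056, -0.2536, 0.189]
tool_rot: [0.931, 0.364, -0.0, -0.001]
ft_force: [-0.6, 0.3, -0.3]
grip_width: 0.0006
```

```bash
python3 prof.py; python3 ang.py t8.png
```

```text
[0.5755, 0.0468] before orange centroid 219.50 edges 214.5 224.5
[0.5755, 0.0468] now orange centroid 219.27 edges 213.0 226.0
  rod 219.39
  knob 219.28
[0.575, 0.046] before orange centroid 219.19 edges 214.0 224.0
[0.575, 0.046] now orange centroid 218.81 edges 212.5 225.5
  rod 219.18
  knob 219.13
[0.576, 0.046] before orange centroid 218.63 edges 213.5 223.5
[  0   0   0   0   0   0   0   0   0   0   0  10  35  65  96 124 142 150
 151 151 149 143 124  99  70  43  20   5   0   0   0   0   0   0   0   0
   0   0]
[0.576, 0.046] now orange centroid 218.37 edges 212.0 225.0
[ 0  0  0  0  0  0  0  0  0  0  1 12 36 58 70 61 39 14  0  0  2 19 40 55
 55 41 22  7  0  0  0  0  0  0  0  0  0  0]
  rod 218.70
  knob 218.72
C [0.57563937 0.04738055] 0.06709641218185425
ring (0.5746244788169861, 0.045894719660282135) 0.0466182678937912
knob 21 (np.float64(0.09503918196563745), np.float64(218.71892979802521))
mark 2 [6.73200735e-02 2.14960778e+02] [6.61425749e-02 2.14294201e+02] [6.84975720e-02 2.15627355e+02]
knob 21 (np.float64(0.09331942715135991), np.float64(218.39691769999808))
mark 2 [6.56401192e-02 2.14405646e+02] [6.44550857e-02 2.13731998e+02] [6.68251528e-02 2.15079294e+02]
[ 0.50642632 -0.25410428  0.18962045] 14.725
```

View pics/t8.png

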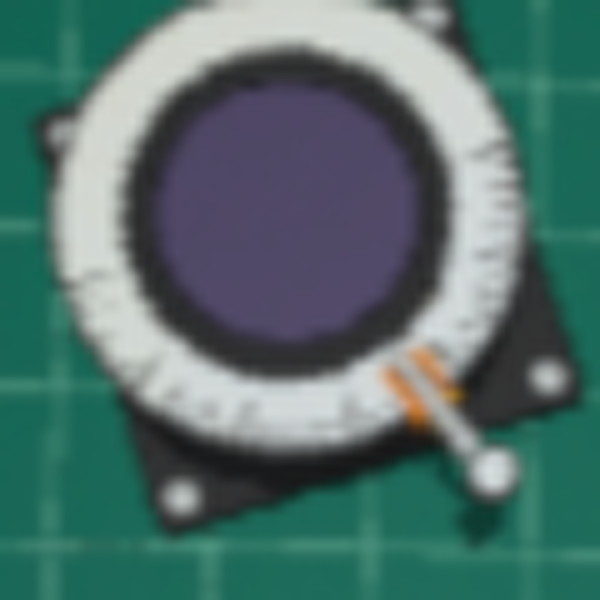

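The lever now matches the mark to about 0.1° to 0.3°, with orange about even on both sides of the rod. Now the green button: move over its centre and come partway down, then check the fingertip height by camera.

Call:
drive_tool --pt "-0.004 0.003 0.03 0 0 0 0" --pt "0 0 0.04 0 0 0 0" --pt "0 0 0.03 0 0 0 0" --pt "0 0 0 0 0 0 0" --pt "0 0 0 0 0 0 0"

```text
time: 15.35
position: [0.5062, -0.2598, 0.0905]
tool_rot: [0.931, 0.364, 0.0, 0.001]
ft_force: [0.4, -0.2, 0.1]
grip_width: 0.0005
```

```bash
python3 - <<'E'
from h import *
im,d,m=snap('side');P=cloud(m,d);p=robot.get_obs()['position'];print(p)
k=(P[...,2]>.06)&(P[...,2]<.2)&(d>0)&(np.hypot(P[...,0]-p[0],P[...,1]-p[1])<.06)
print(np.histogram(P[k][:,2],bins=np.arange(.06,.2,.005))[0])
f=k&(P[...,2]>.1)&(P[...,2]<.15);print('finger med',np.median(P[f],0))
cv2.imwrite('pics/s9.png',cv2.resize(im[200:350,200:400],(800,600),interpolation=cv2.INTER_CUBIC))
E
```

```text
[ 0.50650589 -0.25999982  0.09093561]
[151  21 107   2   0   0   0   0   0   0   0   0   2  20  30  25  29  25
  24  32  28  32  34  19   7   5   1  13]
finger med [ 0.50166152 -0.26549752  0.13752567]
```

View pics/s9.png

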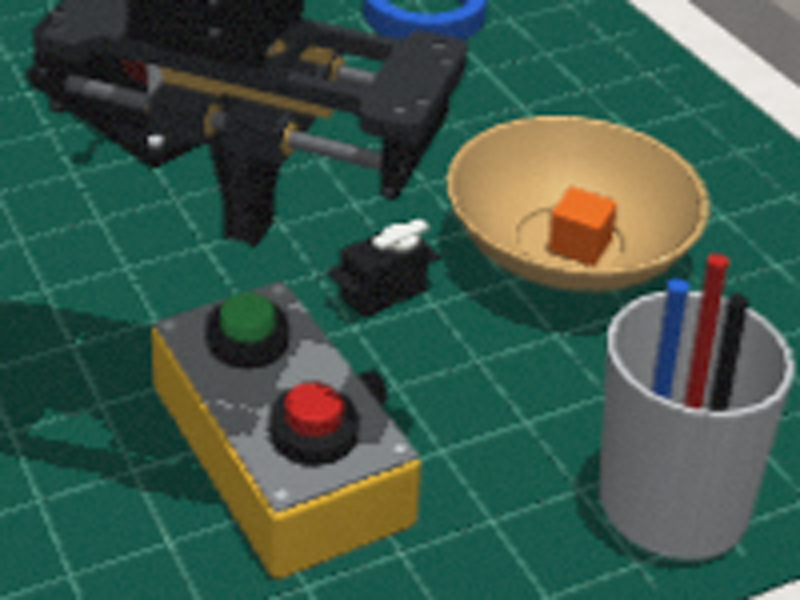

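The fingertips (245,240) are above the green button (247,318), at z≈0.124, so the offset is the same. Descend gently.

Call:
drive_tool --pt "0 0 0.03 0 0 0 0" --pt "0 0 0.014 0 0 0 0" --pt "0 0 0 0 0 0 0" --pt "0 0 0 0 0 0 0"

```text
time: 15.9
position: [0.5061, -0.2597, 0.0464]
tool_rot: [0.931, 0.364, 0.0, 0.001]
ft_force: [-0.2, -0.3, -0.3]
grip_width: 0.0005
```

Call:
drive_tool --pt "0 0 0.003 0 0 0 0" --pt "0 0 0.003 0 0 0 0" --pt "0 0 0.002 0 0 0 0" --pt "0 0 0 0 0 0 0"

```text
time: 16.4
position: [0.5055, -0.2592, 0.0376]
tool_rot: [0.931, 0.364, 0.0, -0.0]
ft_force: [-0.6, 0.6, 1.6]
grip_width: 0.0003
```

Contact begins at about 0.038, as predicted. Now to press fully.

Call:
drive_tool --pt "0 0 0.002 0 0 0 0" --pt "0 0 0.002 0 0 0 0" --pt "0 0 0.001 0 0 0 0" --pt "0 0 0 0 0 0 0"

```text
time: 16.9
position: [0.5055, -0.2592, 0.0327]
tool_rot: [0.931, 0.364, 0.0, 0.0]
ft_force: [-0.6, 0.4, 4.7]
grip_width: 0.0007
```

Call:
drive_tool --pt "0 0 0.001 0 0 0 0" --pt "0 0 0.001 0 0 0 0" --pt "0 0 0 0 0 0 0"

```text
time: 17.27
position: [0.5056, -0.2593, 0.0322]
tool_rot: [0.931, 0.365, 0.0, 0.0]
ft_force: [-2.8, 1.5, 14.9]
grip_width: 0.0007
```

The button has bottomed: 15 N with the travel stalled. Let go and look.

Call:
drive_tool --pt "0 0 0 0 0 0 0" --pt "0 0 -0.01 0 0 0 0" --pt "0 0 -0.04 0 0 0 0" --pt "0 0 -0.05 0 0 0 0" --pt "0 0 -0.05 0 0 0 0"

```text
time: 17.9
position: [0.505, -0.2589, 0.1813]
tool_rot: [0.931, 0.364, -0.0, -0.001]
ft_force: [-0.0, -0.8, -0.2]
grip_width: 0.0007
```

Call:
drive_tool --pt "-0.05 0 -0.01 0 0 0 0" --pt "-0.03 0 0 0 0 0 0" --pt "0 0 0 0 0 0 0" --pt "0 0 0 0 0 0 0"

```text
time: 18.4
position: [0.4468, -0.313, 0.1901]
tool_rot: [0.931, 0.364, 0.0, -0.001]
ft_force: [0.7, -0.0, -0.2]
grip_width: 0.0008
```

```bash
python3 prof.py | grep -v '^\[ *0 '; python3 - <<'E'
from h import *
f=np.load('side0.npz');im,d,m=snap('side');P=cloud(m,d)
hsv=cv2.cvtColor(im,cv2.COLOR_BGR2HSV);H,S,V=[hsv[...,i].astype(int) for i in range(3)]
g=(H>45)&(H<75)&(S>150)&(V>90)&(P[...,2]>.035)&(abs(P[...,1]+.26)<.05);print('green',g.sum(),np.median(P[g],0))
top=robot.camera('top')[0]; a=np.load('top0.npz')['im']
cv2.imwrite('pics/t10.png',cv2.resize(top,(800,600),interpolation=cv2.INTER_CUBIC))
df=(cv2.absdiff(a,top).max(2)>45).astype(np.uint8)
n,l,s,c=cv2.connectedComponentsWithStats(cv2.morphologyEx(df,cv2.MORPH_OPEN,np.ones((2,2))))
print([(np.round(c[i]*1.5625).astype(int).tolist(),int(s[i,4])) for i in range(1,n) if s[i,4]>8]); o=robot.get_obs(); print(o['time'],o['position'],o['ft_force'])
E
```

```text
[0.5755, 0.0468] before orange centroid 219.50 edges 214.5 224.5
[0.5755, 0.0468] now orange centroid 219.25 edges 213.0 226.0
  rod 219.39
  knob 219.27
[0.575, 0.046] before orange centroid 219.19 edges 214.0 224.0
[0.575, 0.046] now orange centroid 218.79 edges 212.5 225.5
  rod 219.18
  knob 219.12
[0.576, 0.046] before orange centroid 218.63 edges 213.5 223.5
 151 151 149 143 124  99  70  43  20   5   0   0   0   0   0   0   0   0
   0   0]
[0.576, 0.046] now orange centroid 218.36 edges 212.0 225.0
 52 39 21  6  0  0  0  0  0  0  0  0  0  0]
  rod 218.71
  knob 218.71
green 102 [ 0.50436879 -0.26226881  0.07235461]
[([622, 464], 15252), ([348, 333], 12), ([393, 342], 60), ([335, 346], 41), ([611, 348], 29), ([561, 396], 12), ([547, 406], 42), ([333, 531], 4501), ([425, 505], 92), ([703, 546], 1254), ([798, 559], 9), ([377, 579], 87), ([770, 585], 601), ([406, 593], 137), ([388, 591], 10), ([685, 595], 120)]
18.8 [ 0.44700146 -0.31312087  0.19043565] [-0.95888659  0.36249768  0.19992113]
```

View pics/t10.png

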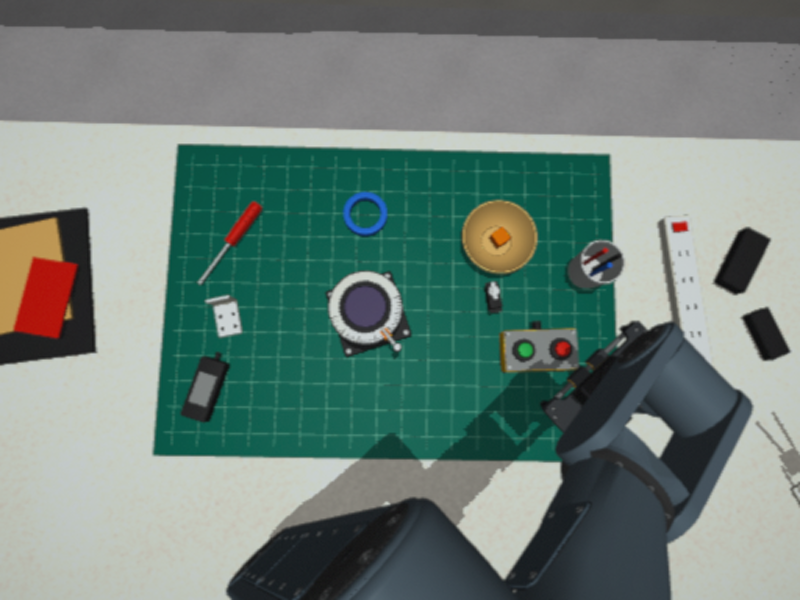

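The last picture shows the lever over the mark at about (393,342), the green button back up, and only the lever and the arm changed. Handing in.

```bash
python3 -c "
from rig import robot
print(robot.hand_in())"
```

```text
the job is handed in; nothing more can be done
None
```

The lever now lies over the orange mark. The green button was then pressed once, fully down, and let go. The job was handed in at about 19 s of the 51 s allowed.

- **Lever:** I moved the knob round between half-open fingers, without gripping it; readings stayed under about 3 N. The first push stopped about 0.9° short, so I nudged it once more. The last check puts the rod within about 0.1° of the mark's middle, taking the mark's position from the first picture. The strips of orange still visible on either side of the rod suggest up to 0.4°.
- **Button:** The fingers touched the green cap at the expected height and it bottomed at about 15 N. It sprang back to its starting height of 0.072 m. The red button was not touched.
- **Everything else:** Comparing first and last top pictures, only the lever, the arm and its shadow changed. The camera unit and the other objects stand where they were, and the robot touches nothing.
- **Disagreement:** The side camera showed the fingertips about 34 mm higher than the reported tool position. I worked to the camera's height, and the contact on the green button confirmed it.

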